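Shut the light shield and hold the flask down in its spring ring

TASK

Get the flask station ready for a reading: first push the blue door of the light shield fully shut so that it stays on its catch, then lift the amber round flask out of the cork ring and set it upright in the orange spring ring of the station. Press it steadily, without ramming it, all the way down to the stop, and finish while still holding it pressed down there; leave the cup, the weight and the loupe alone.

Things in the scene. Friction and masses are not known exactly. Their poses are not given: they have to be found in the camera images.
- station_mid (a point): Flask station, fixed: aluminium base plate 170 x 170 x 12 mm carrying a grey light shield, open at the top: 4 mm walls left, right and far, 150 mm over their outsides, top 100 mm above the worktop; a blue door on the near side. Side walls have round ports sticking out 14 mm. Point: middle of the plate's top face, 12 mm up; x points from door to back wall, y to the hinge side, z up
- door (a joint): Door angle in rad: 0 = shut, grows as the free edge swings out from the shield, 1.2 at most. It stays where it is left. In the last 0.09 rad a sprung ball at the free edge resists (about 3 N at the free edge, 6 N at mid-door), then snaps over and holds the door at 0 (within 0.01); pushed not quite that far, the door springs back open to 0.08 to 0.2
- door_hinge (a point): Point on the door's upright hinge line at half the door's height, 56 mm above the worktop. It turns with the door: its y axis points from the free edge to the hinge, its -x axis straight out of the door's outer face
- door_face (a point): Centre of the door's outer face, 68 mm from the hinge line, 56 mm above the worktop; axes as for the hinge point. Blue panel 4 mm thick (2 mm either side of the hinge line), from 4 to 132 mm from the hinge line and 14 to 98 mm above the worktop; along its free edge a lip stands 14 mm out of the outer face
- ring_centre (a point): Centre of the cradle's orange ring (round bar 8 mm thick, 56 mm over all), on its centre line, inside the shield; z up. 60 mm above the worktop when free; slides straight down on three rods (tops 80 mm above the worktop, 48 mm from the axis). The flask's bulb sits in it; seated, flask_mid is 50.5 mm above this point
- cradle (a joint): How far the ring has been pressed down, in m: 0 = up (it does not sink under the flask's weight), 0.015 = at its stop. The spring pushes back with about 4 N at first and 11 N at the stop (less the flask's weight); then it is rigid
- flask_mid (a point): Loose closed amber flask, about 140 g, 112 mm high: round bulb 60 mm across; straight neck 22 mm across from 60 to 100 mm above its lowest point, topped by a white stopper as wide as the neck. Point: on its axis half-way up, 56 mm above its lowest point; z runs up the neck. The neck is free for a grip from above between 4 and 56 mm above this point
- cork_ring: Fixed cork ring, 72 mm across and 27 mm high, in which the flask stands upright at the start, its lowest point 16 mm above the worktop; origin on the worktop at its centre
- sample_cup: Bystander: small pale grey cup, 37 mm across, 26 mm high; origin at the centre of its underside
- weight: Bystander: bright metal calibration weight with a knob, 29 mm across, 48 mm high; origin at the centre of its underside
- loupe: Bystander: black loupe, 38 mm across, 30 mm high; origin at the centre of its underside
Not all that is in view belongs to the job. Leave any pink or purple look-alike of the part that bears flask_mid alone.

How it is judged:
By the outcome, as a careful person would: the job done as asked, in the order asked, and still so for the second after the job is handed in, while the arm keeps its last pose, push and grip.
It also fails if it takes over 54 s, if anything falls off the work surface, if the arm or the gripper's body presses on something with over 40 N, if the wrist force passes 120 N, or if a joint passes its speed limit or range.

ROBOT

A 6-joint arm with a two-finger parallel gripper is mounted at the origin on a cart in front of the work surface, level with it; the furniture and walls round the work are solid. World frame = base frame: x ahead of the robot, y to its left, z up, the work surface at z = 0. Lengths are in mm, angles in rad, forces in N, time in s.
With the tool pointing down it reaches from about 300 to 750 mm from the base axis. Payload 8.5 kg.
Tool frame: the origin (TCP) lies midway between the tips of the shut fingers; the grasp point (between the pads) lies 19 mm behind it; y points along the fingers, x is the direction in which the jaws open and shut, and the axes are right-handed (so a half turn about y gives the same grasp; the last joint's range is limited). The gripper opens to 88 mm and grips with 3 to 60 N. Pads are 18 mm wide; open, the fingers measure 123 mm over their backs; the gripper's body (75 mm by 187 mm) begins 45 mm behind the grasp point.
Start: joints at [-1.398, 0.381, 1.297, -0, 1.464, -0.215], TCP at [207.977, -509.142, 238.748] pointing down, gripper open.
Joint ranges: [-3.11, 3.11], [-0.89, 2.33], [0.22, 2.48], [-1.42, 4.56], [0.17, 2.85], [-2.88, 2.88]. Speed limits (rad/s): [2.39, 2.39, 3.14, 3.14, 3.14, 3.14].

INTERFACE

Orientations are given as a rotation vector (axis times angle).
In Python, from workcell import bot gives the robot as it stands. The module is installed in compiled form; this text tells all that it offers.
- The arm moves only by the tool arm_command, never from a script. Its argument "moves" is one flat list of numbers, 4 for each row, row after row: the shift along the tool's x, y, z in cm, then the turn about the tool's y in rad. In form: [tx, ty, tz, roll, tx, ty, tz, roll, ...]. A call has 1 to 5 rows; each row shifts and turns the pose as measured when the row begins, along the tool's axes as they then stand; what a row does not reach is not made up. A row lasts 1/10 s, in which the tool goes at most 50 mm and 8.59 degrees, less where a joint would pass 70% of its speed; a pose out of reach is approached as far as the arm can. A call is refused whole if a number of a shift passes 5 or a number of a turn 0.15, either way. A call with a gripper value outside its range is refused whole. "grip" is the finger opening in cm, from 0 to 8.81, set as the call begins (left out, the last holds). The fingers move at their own pace and stop on an object; "force" is the grip in N (left out, the last holds). Time passes only in rows, so rows that do not move let the fingers close. It gives the time, the measured TCP pose, the force and the opening at its end, in the units of the state.
- bot.get_obs(): the state, without advancing time (a new reading comes with each control period).
- bot.grab_frame(name): name is "side" or "top"; returns the picture (420x560x3 uint8, red, green, blue); there is no depth.
- bot.camera_params(name): a dict with "intrinsics" (3x3 intrinsics, pixels), "k1" (the pictures are not rectified: a ray, as slopes to the right and down, at radius r is drawn at 1 + k1 r^2 times it, then the intrinsics apply), "eye" and "orientation" of the camera in the world. Camera axes: x right, y down, z forward; pixel columns grow to the right and rows downward; lengths in mm; the calibration is good to about 2 mm. A picture is of the moment at which its call begins. camera_params takes no time and is no camera call.
- bot.sign_off(): hands the job in, once; it reports no verdict.
The state is a dict: "t": time; "q": joint angles; "qvel": joint speeds; "joint_torque": joint torques, N m; "tool_pos": TCP position; "tcp_rot": TCP orientation; "contact_force": force on the tool from outside, world axes, zero at the start; "ft_torque": the same for the moment, N m; "width": finger opening in mm.
Only numpy, scipy, OpenCV 4.12 (cv2) and the standard library are available. Lean on these libraries where they do the work, as an engineer would, in place of code of your own. Each camera call takes 0.05 s, during which the arm holds its last target. There are 200 camera calls.

## Working session

There is one attempt and no reset: what is moved stays moved. The work goes in short steps, Python scripts to look and compute and a tool call to move; the robot and the scene stay as the last step left them, time stands still between calls to the robot, and variables do not carry over. Pictures are saved under pics/ and viewed, about 8 in all and at most 12, crops included, and the job is handed in when it is done.

Besides the shell and the picture viewer there is one more tool, called in YAML: its name, and indented under it one key for each argument. arm_command: Moves the arm, as the interface text tells. Its arguments: {"type":"object","properties":{"moves":{"type":"array","items":{"type":"number"}},"grip":{"type":"number"},"force":{"type":"number"}},"required":["moves"]}

```bash
mkdir -p pics
cat > h.py <<'E'
import numpy as np, cv2
from scipy.spatial.transform import Rotation as R
from workcell import bot
def cam(n):
    p=bot.camera_params(n); return p
def rot(p):
    o=np.array(p["orientation"],float)
    return o if o.shape==(3,3) else R.from_rotvec(o).as_matrix()
def ray(p,u,v):
    K=np.array(p["intrinsics"]); d=np.array([(u-K[0,2])/K[0,0],(v-K[1,2])/K[1,1]]); s=d.copy()
    for _ in range(30): s=d/(1+p["k1"]*(s@s))
    w=rot(p)@np.array([s[0],s[1],1]); return np.array(p["eye"],float),w/np.linalg.norm(w)
def at_z(p,u,v,z):
    e,d=ray(p,u,v); return e+d*(z-e[2])/d[2]
def proj(p,X):
    c=rot(p).T@(np.array(X,float)-np.array(p["eye"])); s=c[:2]/c[2]; s=s*(1+p["k1"]*(s@s))
    K=np.array(p["intrinsics"]); return np.array([K[0,0]*s[0]+K[0,2],K[1,1]*s[1]+K[1,2]])
def tri(a,b):
    (e1,d1),(e2,d2)=a,b
    t=np.linalg.lstsq(np.c_[d1,-d2],e2-e1,rcond=None)[0]
    p,q=e1+d1*t[0],e2+d2*t[1]; return (p+q)/2,np.linalg.norm(p-q)
def snap(n,f):
    im=bot.grab_frame(n); cv2.imwrite(f,im[:,:,::-1]); return im
E
python3 - <<'E'
from h import *
for n in("top","side"):
    print(n,bot.camera_params(n)); snap(n,f"pics/{n}0.png")
print(bot.get_obs())
E
```

```text
top {'intrinsics': array([[398.58174113,   0.        , 283.87712335],
       [  0.        , 398.58174113, 208.25354205],
       [  0.        ,   0.        ,   1.        ]]), 'k1': -0.1009475486392204, 'eye': array([ 441.1567496 , -135.23384635, 1122.47176317]), 'orientation': array([-2.17761774,  2.11691439, -0.18701169])}
side {'intrinsics': array([[479.96806102,   0.        , 273.70687169],
       [  0.        , 479.96806102, 202.48411317],
       [  0.        ,   0.        ,   1.        ]]), 'k1': -0.14440661908368935, 'eye': array([626.61381501, 912.67002818, 470.25885329]), 'orientation': array([-0.06734115, -2.58935635,  1.76561629])}
{'t': 0.1, 'q': array([-1.39828962e+00,  3.81151564e-01,  1.29813148e+00,  7.89907126e-06,
        1.46358906e+00, -2.15281440e-01]), 'qvel': array([-0.00208598, -0.00211506, -0.00250545, -0.00067476,  0.00031332,
       -0.00053182]), 'joint_torque': array([ 4.08882726e-03, -4.38651967e+01, -2.24910557e+01,  7.14882673e-02,
        3.42742587e-02, -7.13833992e-05]), 'tool_pos': array([ 207.94577765, -508.92035217,  238.20523077]), 'tcp_rot': array([-1.36711251,  0.91957877, -0.91812953]), 'contact_force': array([0.465265  , 0.63050899, 0.6646186 ]), 'ft_torque': array([-0.01380458, -0.00430395, -0.0047626 ]), 'width': 87.95801737965111}
```

View pics/top0.png

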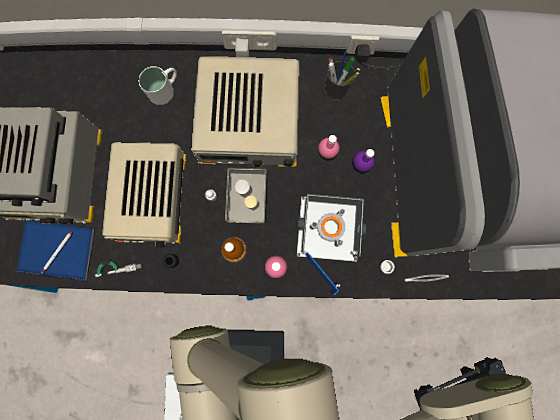

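View pics/side0.png

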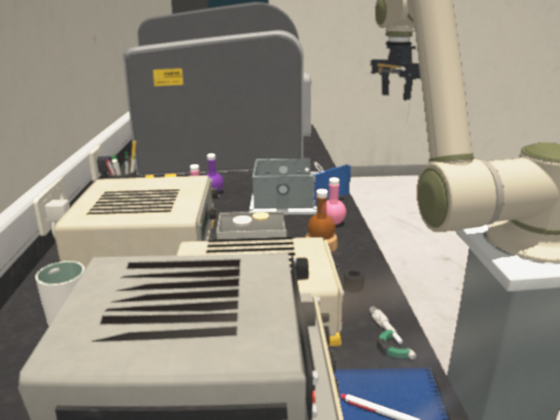

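Top view: the amber flask stands in the cork ring at about (233,249). Its look-alikes are pink at (275,267) and (329,147), and purple at (364,160); only the amber one fits. The station is at about (331,228), with the door open from the hinge at (309,255) to the free edge at (337,290). The arm is parked to the right.

Run:
```python
from h import *
im=cv2.imread("pics/top0.png"); si=cv2.imread("pics/side0.png")
pt,ps=cam("top"),cam("side")
def comps(im,lo,hi,amin,name):
    m=cv2.inRange(cv2.cvtColor(im,cv2.COLOR_BGR2HSV),lo,hi)
    n,l,s,c=cv2.connectedComponentsWithStats(m)
    for i in range(1,n):
        if s[i,4]>=amin: print(name,s[i],c[i].round(1))
    return m
comps(im,(5,120,60),(18,255,255),20,"orange/amber")
comps(si,(5,120,40),(18,255,255),20,"s amber")
mb=comps(im,(100,120,50),(125,255,255),40,"blue")
comps(si,(100,120,50),(125,255,255),40,"s blue")
o=bot.get_obs(); print(R.from_rotvec(o["tcp_rot"]).as_matrix().round(3))
A=cv2.resize(im[160:300,190:390],None,fx=4,fy=4,interpolation=cv2.INTER_CUBIC); cv2.imwrite("pics/crop1.png",A)
B=cv2.resize(si[140:270,230:370],None,fx=4,fy=4,interpolation=cv2.INTER_CUBIC); cv2.imwrite("pics/crop2.png",B)
```

```text
orange/amber [321 216  21  21 154] [331.4 226.1]
orange/amber [221 237  26  25 436] [234.3 249.5]
s amber [307 198  30  52 760] [322.3 224.4]
blue [337  54   9  27  56] [341.2  66.6]
blue [  17  221   76   58 3305] [ 54.4 249.4]
blue [307 252  32  43 233] [323.4 274.8]
s blue [315 166  35  29 530] [334.2 178.3]
s blue [ 336  370  102   45 2944] [392.2 388.7]
s blue [341 400  52  20 456] [359.2 413.3]
[[ 0.378 -0.     0.926]
 [-0.926  0.001  0.378]
 [-0.001 -1.     0.   ]]
```

View pics/crop1.png

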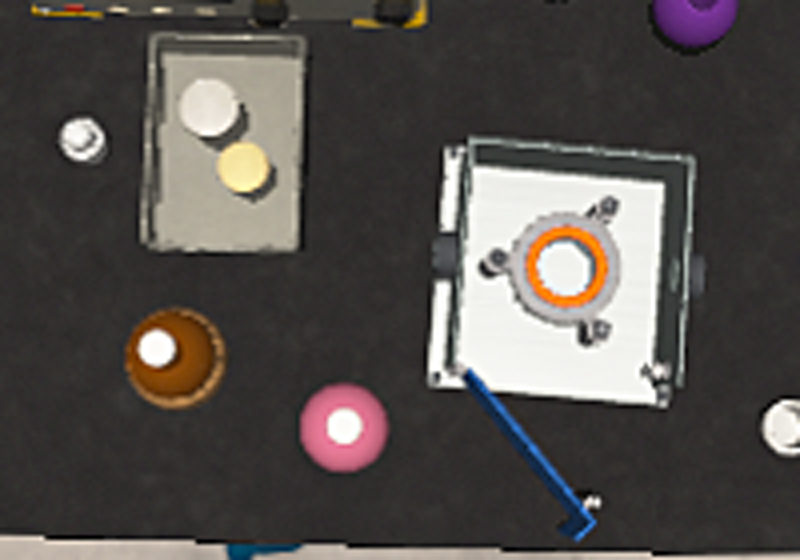

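View pics/crop2.png

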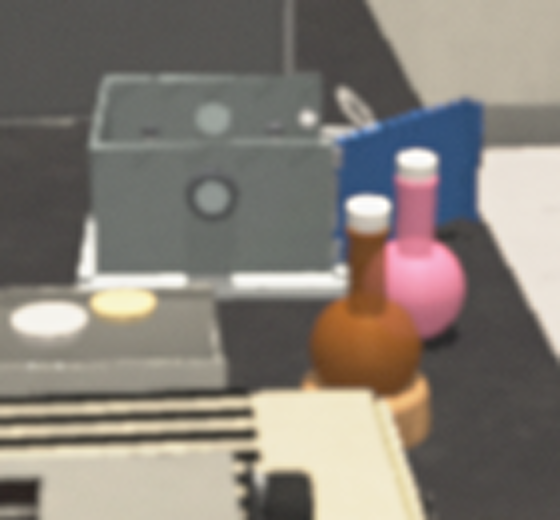

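The crops confirm the target: the amber flask sits in the cork ring, with its white stopper at top pixel (229,247). The pink flask at (276,267) stands on the table without a ring. The door's top edge runs from about (307,253) to (336,292), with the lip at the free end.

Run:
```python
from h import *
im=cv2.imread("pics/top0.png"); si=cv2.imread("pics/side0.png")
pt,ps=cam("top"),cam("side")
hsv=cv2.cvtColor(im,cv2.COLOR_BGR2HSV); hs=cv2.cvtColor(si,cv2.COLOR_BGR2HSV)
def cen(h,lo,hi,box):
    x,y,w,hh=box; m=np.zeros(h.shape[:2],np.uint8); m[y:y+hh,x:x+w]=cv2.inRange(h,lo,hi)[y:y+hh,x:x+w]
    v,u=np.nonzero(m); return u.mean(),v.mean(),len(u),m
u,v,n,_=cen(hsv,(0,0,170),(179,60,255),(221,238,18,18)); print("stopper top",u,v,n,at_z(pt,u,v,128).round(1))
us,vs,n,_=cen(hs,(0,0,170),(179,60,255),(314,186,16,14)); print("side stopper",us,vs,n,tri(ray(pt,u,v),ray(ps,us,vs)))
(cx,cy),ax,an=cv2.minAreaRect(np.argwhere(cen(hsv,(5,120,60),(18,255,255),(221,230,28,35))[3])[:,::-1].astype(np.float32)); print("bulb rect",cx,cy,ax)
u,v,n,m=cen(hsv,(5,150,120),(18,255,255),(318,212,28,28)); c,_=cv2.findContours(m,0,1); e=cv2.fitEllipse(max(c,key=len)); print("ring",u,v,e)
for q in((u,v),e[0]): print(" ring pos",at_z(pt,*q,61).round(1))
f=lambda c:((c[0]+.5)/4-.5+190,(c[1]+.5)/4-.5+160)
for nm,c,z in[("plate NL",(430,385),12),("plate NR",(665,407),12),("plate FL",(447,147),12),("sh FL",(470,138),100),("sh FR",(693,155),100),("sh NR",(683,385),100),("door hinge",(467,371),98),("door tip far",(596,522),98),("lip end",(577,539),98),("cork",(175,357),20)]:
    print(nm,np.round(f(c),1),at_z(pt,*f(c),z).round(1))
for nm,c,z in[("pink",(344,426),112),("cup/weight R",(787,427),30),("weightL",(82,139),48)]: print(nm,at_z(pt,*f(c),z).round(1))
print("loupe",at_z(pt,171,261,30).round(1))
```

```text
stopper top 228.71428571428572 246.53968253968253 63 [498.1 -15.3 128. ]
side stopper 321.9512195121951 192.6219512195122 82 (array([497.39481727, -14.77293528, 124.52074508]), np.float64(1.880557970270924))
bulb rect 233.5 249.0 (24.0, 25.0)
ring 331.705035971223 226.15827338129498 ((331.3597106933594, 226.25454711914062), (18.933679580688477, 19.25160789489746), 109.52703094482422)
 ring pos [ 564.4 -280.9   61. ]
 ring pos [ 564.1 -279.9   61. ]
plate NL [297.1 255.9] [ 484.4 -192.1   12. ]
plate NR [355.9 261.4] [ 473.2 -356.3   12. ]
plate FL [301.4 196.4] [ 652.6 -200.5   12. ]
sh FL [307.1 194.1] [ 642.3 -210.2  100. ]
sh FR [362.9 198.4] [ 635.6 -357.3  100. ]
sh NR [360.4 255.9] [ 485.  -350.5  100. ]
door hinge [306.4 252.4] [ 490.6 -211.2   98. ]
door tip far [338.6 290.1] [ 396.9 -295.3   98. ]
lip end [333.9 294.4] [ 386.  -283.3   98. ]
cork [233.4 248.9] [498.3 -15.5  20. ]
pink [ 453.3 -133.5  112. ]
cup/weight R [ 460.8 -437.7   30. ]
weightL [643.9  52.2  48. ]
loupe [459.2 152.8  30. ]
```

arm_command:
  moves: [0,0,0,0.146,0,0,0,0.146,0,0,0,0.146]
  grip: 0
  force: 30

```text
t: 0.4
tool_pos: [207.9, -508.4, 237.1]
tcp_rot: [-1.177, 1.257, -1.251]
contact_force: [0.5, 0.6, 0.5]
width: 66.4
```

arm_command:
  moves: [-3.8,0,2.3,0,-3.8,0,2.3,0,-3.8,0,2.3,0,-3.8,0,2.3,0,-3.8,0,2.3,0]

```text
t: 0.9
tool_pos: [336.2, -323.8, 235.1]
tcp_rot: [-1.169, 1.27, -1.258]
contact_force: [1.2, 0.7, 1.0]
width: 26.2
```

```bash
cat >> h.py <<'E'
YAW=-0.05; MID=np.array([565,-281,12.])
SX=np.array([np.cos(YAW),np.sin(YAW),0]); SY=np.array([-np.sin(YAW),np.cos(YAW),0])
def to(target,yaw=YAW):
    o=bot.get_obs(); M=R.from_rotvec(o["tcp_rot"]).as_matrix(); p=o["tool_pos"]
    y=np.arctan2(M[1,2],M[0,2]); tilt=np.degrees(np.arccos(-M[2,1]))
    print("t",round(o["t"],2),"pos",p.round(1),"yaw",round(y,3),"tilt",round(tilt,2),"F",o["contact_force"].round(1),"w",round(o["width"],1))
    d=p-MID; print("station xy",round(d@SX,1),round(d@SY,1))
    print("go cm (tool)",(M.T@(np.array(target)-p)/10).round(2),"roll",round(-(yaw-y),3))
def st(x,y,z): return MID*[1,1,0]+SX*x+SY*y+[0,0,z]
E
python3 -c "
from h import *
to(st(-182,26,65))"
```

```text
t 0.9 pos [ 336.2 -323.8  235.1] yaw -0.076 tilt 0.45 F [1.2 0.7 1. ] w 26.2
station xy -226.4 -54.2
go cm (tool) [-8.01 17.05  4.28] roll -0.026
```

arm_command:
  moves: [-4,0,2.1,-0.026,-4,0,2.2,0,0,4.5,0,0,0,4.5,0,0,0,4.5,0,0]

```text
t: 1.4
tool_pos: [390.3, -238.9, 101.8]
tcp_rot: [-1.186, 1.232, -1.243]
contact_force: [0.1, 0.2, -0.7]
width: 0.3
```

arm_command:
  moves: [0,3,0,0,0,0,0,0]

```text
t: 1.6
tool_pos: [388.5, -236.4, 66.5]
tcp_rot: [-1.186, 1.24, -1.234]
contact_force: [0.2, -0.2, 0.3]
width: 0.3
```

```bash
python3 -c "
from h import *
to(st(-165,8,65)); snap('top','pics/top1.png'); snap('side','pics/side1.png')
a=cv2.imread('pics/top1.png')[190:330,230:390];b=cv2.imread('pics/side1.png')[110:250,270:430]
cv2.imwrite('pics/c3.png',cv2.resize(np.hstack([a,b]),None,fx=2.4,fy=2.4,interpolation=2))"
```

```text
t 1.6 pos [ 388.5 -236.4   66.5] yaw -0.039 tilt 0.31 F [ 0.2 -0.2  0.3] w 0.3
station xy -178.5 35.8
go cm (tool) [2.79 0.14 1.32] roll 0.011
```

View pics/c3.png

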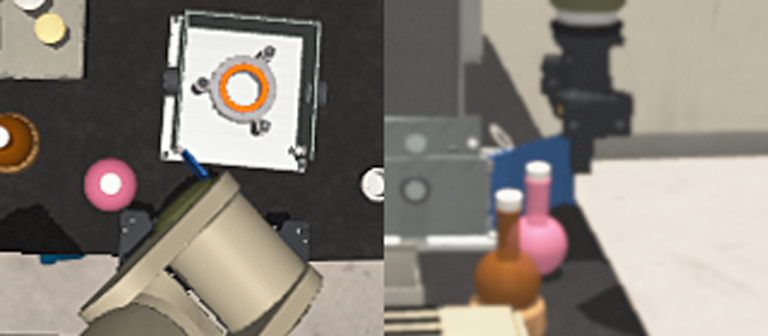

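arm_command:
  moves: [0.9,0,0.8,0.01,0.9,0,0.8,0,0.6,0,0.6,0,0.6,0,0.7,0,0.6,0,0.7,0]

```text
t: 2.2
tool_pos: [427.3, -279.0, 78.1]
tcp_rot: [-1.181, 1.232, -1.258]
contact_force: [0.4, 0.0, 0.4]
width: 0.1
```

```bash
python3 -c "
from h import *
to(st(-126,-9.5,65))"
```

```text
t 2.2 pos [ 427.3 -279.    78.1] yaw -0.05 tilt 0.88 F [0.4 0.  0.4] w 0.1
station xy -137.6 -4.9
go cm (tool) [0.45 1.33 1.14] roll 0.0
```

arm_command:
  moves: [0.3,0.5,0.7,0,0.2,0.5,0.7,0,0.2,0.4,0.7,0,0.2,0.2,0.7,0]

```text
t: 2.6
tool_pos: [457.6, -290.8, 62.0]
tcp_rot: [-1.181, 1.231, -1.259]
contact_force: [-0.8, 0.5, -0.1]
width: 0.4
```

```bash
python3 -c "
from h import *
to(st(-96,-18,65)); snap('top','pics/top2.png'); snap('side','pics/side2.png')
a=cv2.imread('pics/top2.png')[190:330,230:390];b=cv2.imread('pics/side2.png')[110:250,270:430]
cv2.imwrite('pics/c4.png',cv2.resize(np.hstack([a,b]),None,fx=2.4,fy=2.4,interpolation=2))"
```

```text
t 2.6 pos [ 457.6 -290.8   62. ] yaw -0.05 tilt 0.95 F [-0.8  0.5 -0.1] w 0.4
station xy -106.7 -15.2
go cm (tool) [ 0.28 -0.28  1.08] roll 0.0
```

View pics/c4.png

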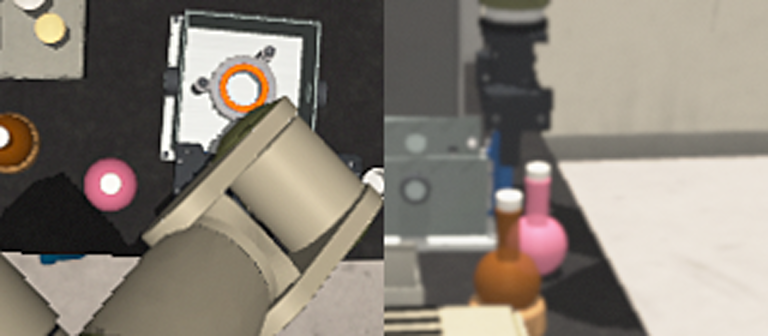

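The door is following the fingers: in the side view it is nearly edge-on beside the shield wall. I'll keep pushing gently.

arm_command:
  moves: [0.1,0,0.5,0,0.1,0,0.5,0,0,0,0.5,0,0,0,0.5,0]

```text
t: 3.1
tool_pos: [477.1, -293.9, 62.2]
tcp_rot: [-1.183, 1.234, -1.256]
contact_force: [-22.2, -3.1, 6.2]
width: 0.6
```

arm_command:
  moves: [0,0,0.4,0,0,0,0.4,0]

```text
t: 3.3
tool_pos: [476.8, -293.9, 62.3]
tcp_rot: [-1.198, 1.252, -1.243]
contact_force: [-30.9, -2.6, 14.9]
width: 0.5
```

```bash
python3 -c "
from h import *
to(st(-86,-18,65))"
```

```text
t 3.3 pos [ 476.8 -293.9   62.3] yaw -0.049 tilt 0.72 F [-30.9  -2.6  14.9] w 0.5
station xy -87.4 -17.2
go cm (tool) [ 0.08 -0.27  0.14] roll 0.001
```

The fingers have stalled at 31 N with the station x at -87, so the door is on its stop. Next I'll back off and look.

arm_command:
  moves: [0,0,-1.5,0,0,0,-2.5,0,0,-4.5,-1.5,0,0,-4.5,0,0,0,-4.5,0,0]

```text
t: 3.8
tool_pos: [420.3, -289.1, 197.6]
tcp_rot: [-1.197, 1.263, -1.232]
contact_force: [1.0, -0.7, -0.3]
width: 0.3
```

arm_command:
  moves: [-4,-1,-1,0,-4,0,-1,0,-4,0,0,0,-4,0,0,0,-4,0,0,0]
  grip: 6

```text
t: 4.3
tool_pos: [413.5, -87.7, 215.8]
tcp_rot: [-1.19, 1.252, -1.254]
contact_force: [0.8, 0.1, -0.1]
width: 37.7
```

```bash
python3 -c "
from h import *
to([498,-15.3,200],0.2); snap('top','pics/top3.png'); snap('side','pics/side3.png')
a=cv2.imread('pics/top3.png')[170:310,200:390];b=cv2.imread('pics/side3.png')[110:250,220:400]
cv2.imwrite('pics/c5.png',cv2.resize(np.hstack([a,b]),None,fx=2.1,fy=2.1,interpolation=2))"
```

```text
t 4.3 pos [413.5 -87.7 215.8] yaw -0.057 tilt 0.49 F [ 0.8  0.1 -0.1] w 37.7
station xy -161.0 185.5
go cm (tool) [-7.72  1.49  8.03] roll -0.257
```

View pics/c5.png

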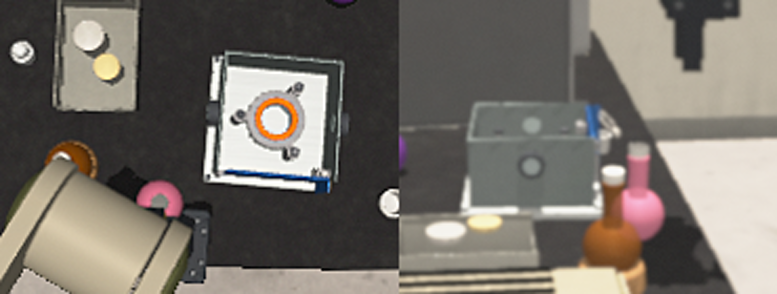

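The door now lies along the near edge of the shield: its blue strip at crop (222,172) to (328,182) is parallel to the plate edge. Next I'll move over the flask and check the door angle numerically.

arm_command:
  moves: [-2.6,0,2.7,0,-2.6,0,2.7,0,-2.5,0,2.6,0,0,0,0,0]
  grip: 6.5

```text
t: 4.8
tool_pos: [501.4, -10.8, 216.3]
tcp_rot: [-1.19, 1.245, -1.253]
contact_force: [0.1, -0.9, 0.1]
width: 65.0
```

```bash
python3 -c "
from h import *
to([498,-15.3,84])
p=cam('top');im=cv2.imread('pics/top3.png');m=cv2.inRange(cv2.cvtColor(im,cv2.COLOR_BGR2HSV),(100,120,50),(125,255,255))
m[:240]=0;m[265:]=0;m[:,:303]=0;m[:,352:]=0
v,u=np.nonzero(m);print(len(u),u.min(),u.max())
P=np.array([at_z(p,a,b,98)[:2] for a,b in zip(u,v)]);d=(P-MID[:2])@np.c_[SX[:2],SY[:2]]
for lo in range(-70,70,20):
  k=(d[:,1]>=lo)&(d[:,1]<lo+20)
  if k.any(): print(lo,d[k,0].min().round(1),d[k,0].max().round(1),d[k,0].mean().round(1))
print('box corner',at_z(p,181,240,0).round())
"
```

```text
t 4.8 pos [501.4 -10.8 216.3] yaw -0.053 tilt 0.43 F [ 0.1 -0.9  0.1] w 65.0
station xy -77.0 266.7
go cm (tool) [ 0.37 13.23 -0.31] roll -0.003
81 307 351
-70 -91.2 -88.7 -89.9
-50 -91.4 -73.5 -78.2
-30 -78.5 -73.2 -75.5
-10 -76.6 -73.8 -74.8
10 -78.1 -72.8 -74.9
30 -77.7 -72.4 -74.4
50 -76.7 -73.2 -74.5
box corner [520. 136.   0.]
```

The door plane is at station x = -75 all along its length (slope about 0.01), so it is shut. Now I'll descend on the flask.

arm_command:
  moves: [0.35,0,-0.3,0,0,3,0,0,0,3,0,0,0,2,0,0,0,0,0,0]

```text
t: 5.3
tool_pos: [496.6, -19.6, 135.2]
tcp_rot: [-1.188, 1.245, -1.258]
contact_force: [0.2, 0.1, -0.1]
width: 65.0
```

```bash
python3 -c "
from h import *
to([498,-15.3,84])"
```

```text
t 5.3 pos [496.6 -19.6 135.2] yaw -0.056 tilt 0.53 F [ 0.2  0.1 -0.1] w 65.0
station xy -81.4 257.7
go cm (tool) [-0.48  5.12  0.11] roll -0.006
```

arm_command:
  moves: [-0.35,0,0.1,0,0,1.5,0,0,0,1.5,0,0,0,1,0,0,0,0,0,0]

```text
t: 5.8
tool_pos: [499.6, -19.3, 99.8]
tcp_rot: [-1.181, 1.24, -1.266]
contact_force: [-0.4, 0.7, 0.0]
width: 65.0
```

```bash
python3 -c "
from h import *
to([498,-15.3,84])"
```

```text
t 5.8 pos [499.6 -19.3  99.8] yaw -0.059 tilt 0.89 F [-0.4  0.7  0. ] w 65.0
station xy -78.4 258.1
go cm (tool) [-0.41  1.57 -0.2 ] roll -0.009
```

arm_command:
  moves: [-0.3,0.5,-0.2,-0.01,-0.1,0.5,0,0,0,0.5,0,0,0,0,0,0]

```text
t: 6.2
tool_pos: [498.8, -15.3, 85.8]
tcp_rot: [-1.185, 1.228, -1.261]
contact_force: [0.0, 0.6, -0.3]
width: 65.2
```

```bash
python3 -c "
from h import *
to([498,-15.3,84])"
```

```text
t 6.2 pos [498.8 -15.3  85.8] yaw -0.048 tilt 1.08 F [ 0.   0.6 -0.3] w 65.2
station xy -79.4 262.1
go cm (tool) [ 0.    0.18 -0.08] roll 0.002
```

Aligned. Closing on the neck.

arm_command:
  moves: [0,0.1,-0.1,0,0,0,0,0,0,0,0,0,0,0,0,0,0,0,0,0]
  grip: 1.5
  force: 30

```text
t: 6.7
tool_pos: [498.0, -15.3, 85.1]
tcp_rot: [-1.184, 1.228, -1.261]
contact_force: [-0.4, 0.4, 0.1]
width: 27.3
```

arm_command:
  moves: [0,0,0,0,0,0,0,0,0,0,0,0]

```text
t: 7.0
tool_pos: [498.0, -15.0, 85.1]
tcp_rot: [-1.184, 1.228, -1.261]
contact_force: [0.6, 1.5, -0.5]
width: 21.2
```

```bash
python3 -c "
from h import *
to([498,-15.3,84])"
```

```text
t 7.0 pos [498.  -15.   85.1] yaw -0.049 tilt 1.1 F [ 0.6  1.5 -0.5] w 21.2
station xy -80.2 262.3
go cm (tool) [ 0.02  0.11 -0.  ] roll 0.001
```

Width 21.2 mm, so it has the neck. Lifting.

arm_command:
  moves: [0,-1,0,0,0,-2,0,0,0,-3,0,0,0,-3,0,0,0,-2.2,0,0]

```text
t: 7.5
tool_pos: [494.7, -13.6, 200.6]
tcp_rot: [-1.189, 1.234, -1.257]
contact_force: [-0.0, -0.2, -2.0]
width: 20.8
```

arm_command:
  moves: [0,-1,0,0,0,0,0,0]

```text
t: 7.7
tool_pos: [495.3, -13.7, 215.3]
tcp_rot: [-1.185, 1.228, -1.261]
contact_force: [1.3, 0.4, -1.8]
width: 21.2
```

```bash
python3 -c "
from h import *
to([564.3,-280.4,210])"
```

```text
t 7.7 pos [495.3 -13.7 215.3] yaw -0.048 tilt 1.11 F [ 1.3  0.4 -1.8] w 21.2
station xy -83.0 263.5
go cm (tool) [26.3   0.99  8.18] roll 0.002
```

arm_command:
  moves: [2,0,0.6,0,3.5,0,1.1,0,4,0,1.2,0,4,0,1.2,0,4,0,1.2,0]

```text
t: 8.2
tool_pos: [539.1, -191.9, 217.6]
tcp_rot: [-1.189, 1.226, -1.253]
contact_force: [-0.1, 0.1, -0.9]
width: 21.4
```

arm_command:
  moves: [3.5,0,1.1,0,2.3,0,0.8,0,1,0,0.3,0,0,0,0,0,0,0,0,0]

```text
t: 8.7
tool_pos: [557.3, -267.0, 214.5]
tcp_rot: [-1.189, 1.235, -1.251]
contact_force: [-1.3, 0.7, -0.5]
width: 21.0
```

```bash
python3 -c "
from h import *
to([564.3,-280.4,150])"
```

```text
t 8.7 pos [ 557.3 -267.   214.5] yaw -0.046 tilt 0.55 F [-1.3  0.7 -0.5] w 21.0
station xy -8.4 13.6
go cm (tool) [1.26 6.46 0.72] roll 0.004
```

arm_command:
  moves: [0.7,0,0.4,0,0.5,0,0.3,0,0,0,0,0,0,0,0,0]

```text
t: 9.1
tool_pos: [564.4, -276.8, 215.4]
tcp_rot: [-1.19, 1.233, -1.248]
contact_force: [0.3, -0.6, -2.4]
width: 21.3
```

```bash
python3 -c "
from h import *
to([564.3,-280.4,150])
snap('top','pics/top4.png'); snap('side','pics/side4.png')
a=cv2.imread('pics/top4.png')[170:310,240:400];b=cv2.imread('pics/side4.png')[80:220,220:380]
cv2.imwrite('pics/c6.png',cv2.resize(np.hstack([a,b]),None,fx=2.5,fy=2.5,interpolation=2))"
```

```text
t 9.1 pos [ 564.4 -276.8  215.4] yaw -0.042 tilt 0.53 F [ 0.3 -0.6 -2.4] w 21.3
station xy -0.8 4.2
go cm (tool) [ 0.31  6.54 -0.03] roll 0.008
```

View pics/c6.png

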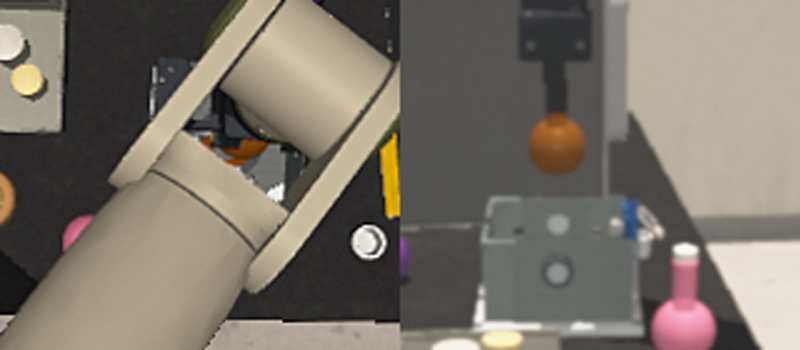

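The flask hangs upright over the shield, with the bulb at side crop (557,145) and the door still shut. I'll check the bulb numerically and lower it.

arm_command:
  moves: [0.3,0,0,0.008,0,1.5,0,0,0,1.5,0,0,0,1.2,0,0,0,0,0,0]

```text
t: 9.7
tool_pos: [564.4, -280.6, 172.7]
tcp_rot: [-1.186, 1.238, -1.257]
contact_force: [0.5, -0.5, -0.7]
width: 21.6
```

```bash
python3 -c "
from h import *
to([564.3,-280.4,135])
h=cv2.cvtColor(cv2.imread('pics/side4.png'),cv2.COLOR_BGR2HSV);m=cv2.inRange(h,(5,120,40),(18,255,255));m[:110]=0;m[160:]=0;m[:,:260]=0;m[:,310:]=0
c=max(cv2.findContours(m,0,1)[0],key=len);print(cv2.minEnclosingCircle(c),proj(cam('side'),[564.4,-276.8,176.3]))"
```

```text
t 9.7 pos [ 564.4 -280.6  172.7] yaw -0.052 tilt 0.63 F [ 0.5 -0.5 -0.7] w 21.6
station xy -0.6 0.4
go cm (tool) [-0.05  3.77 -0.04] roll -0.002
((282.0538330078125, 136.88461303710938), 12.270808219909668) [281.90258769 138.66521599]
```

arm_command:
  moves: [0,1.2,0,0,0,1.2,0,0,0,0.8,0,0,0,0,0,0,0,0,0,0]

```text
t: 10.2
tool_pos: [565.0, -281.2, 138.8]
tcp_rot: [-1.185, 1.237, -1.258]
contact_force: [0.2, 1.2, -0.1]
width: 21.0
```

```bash
python3 -c "
from h import *
to([564.3,-280.4,123.6])"
```

```text
t 10.2 pos [ 565.  -281.2  138.8] yaw -0.052 tilt 0.69 F [ 0.2  1.2 -0.1] w 21.0
station xy -0.0 -0.2
go cm (tool) [-0.09  1.52 -0.08] roll -0.002
```

arm_command:
  moves: [0,0.5,-0.05,0,0,0.5,0,0,0,0.3,0,0,0,0.2,0,0,0,0,0,0]

```text
t: 10.7
tool_pos: [565.1, -281.7, 124.4]
tcp_rot: [-1.185, 1.235, -1.261]
contact_force: [-0.9, 1.3, 3.2]
width: 21.5
```

```bash
python3 -c "
from h import *
to([564.3,-280.4,123.6])"
```

```text
t 10.7 pos [ 565.1 -281.7  124.4] yaw -0.052 tilt 0.87 F [-0.9  1.3  3.2] w 21.5
station xy 0.2 -0.7
go cm (tool) [-0.12  0.08 -0.09] roll -0.002
```

Contact, at the expected height and with a small lateral force. Pressing steadily.

arm_command:
  moves: [0,0.3,0,0,0,0.3,0,0,0,0.3,0,0,0,0.3,0,0,0,0.3,0,0]

```text
t: 11.2
tool_pos: [565.4, -281.6, 112.3]
tcp_rot: [-1.184, 1.232, -1.263]
contact_force: [-3.9, 2.8, 9.4]
width: 21.3
```

```bash
python3 -c "
from h import *
to([564.3,-280.4,108.6])"
```

```text
t 11.2 pos [ 565.4 -281.6  112.3] yaw -0.052 tilt 1.04 F [-3.9  2.8  9.4] w 21.3
station xy 0.5 -0.6
go cm (tool) [-0.12  0.36 -0.12] roll -0.002
```

arm_command:
  moves: [-0.05,0.2,-0.07,0,-0.05,0.2,-0.07,0,0,0.2,0,0,0,0.2,0,0]

```text
t: 11.6
tool_pos: [565.7, -281.4, 110.1]
tcp_rot: [-1.183, 1.223, -1.27]
contact_force: [-5.5, 5.9, 18.4]
width: 21.3
```

```bash
python3 -c "
from h import *
to([564.3,-280.4,108.6])"
```

```text
t 11.6 pos [ 565.7 -281.4  110.1] yaw -0.051 tilt 1.57 F [-5.5  5.9 18.4] w 21.3
station xy 0.7 -0.3
go cm (tool) [-0.09  0.14 -0.15] roll -0.001
```

arm_command:
  moves: [-0.1,0.25,-0.15,0,-0.05,0.25,-0.1,0,0,0.25,0,0]

```text
t: 11.9
tool_pos: [565.5, -280.9, 109.9]
tcp_rot: [-1.181, 1.212, -1.28]
contact_force: [-5.7, 5.8, 19.3]
width: 21.2
```

```bash
python3 -c "
from h import *
to([564.3,-280.4,108.6])
snap('top','pics/top5.png'); snap('side','pics/side5.png'); to([564.3,-280.4,108.6])
a=cv2.imread('pics/top5.png')[170:310,240:400];b=cv2.imread('pics/side5.png')[110:250,220:380]
cv2.imwrite('pics/c7.png',cv2.resize(np.hstack([a,b]),None,fx=2.5,fy=2.5,interpolation=2))"
```

```text
t 11.9 pos [ 565.5 -280.9  109.9] yaw -0.05 tilt 2.27 F [-5.7  5.8 19.3] w 21.2
station xy 0.4 0.1
go cm (tool) [-0.05  0.12 -0.12] roll -0.0
t 12.0 pos [ 565.5 -280.8  109.9] yaw -0.05 tilt 2.26 F [-4.8  4.9 18.9] w 21.1
station xy 0.5 0.2
go cm (tool) [-0.04  0.12 -0.12] roll -0.0
```

View pics/c7.png

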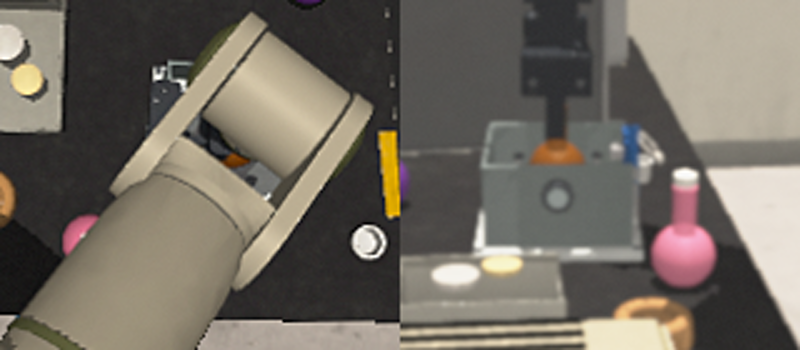

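```bash
python3 -c "
from h import *
for _ in range(4): bot.grab_frame('side')
to([564.3,-280.4,108.6]); print(bot.sign_off())"
```

```text
t 12.2 pos [ 565.5 -280.8  109.9] yaw -0.05 tilt 2.26 F [-5.5  4.9 18.7] w 21.2
station xy 0.5 0.2
go cm (tool) [-0.04  0.12 -0.12] roll -0.0
the job is handed in; nothing more can be done
None
```

I shut the blue door, moved the amber flask into the orange spring ring, and handed the job in at 12.2 s with the flask still gripped and pressed down at the stop. I did not touch the cup, the weight, the loupe or the pink and purple flasks.

**Door:** I pushed until the fingers stalled at about 31 N. After I backed off, the door lay flat along the shield (slope about 0.01 rad), and the last side view showed it unchanged.

**Flask:** I gripped it by the neck at 21 mm opening. Ring contact came at a tool height of about 125 mm. I then pressed it down about 15 mm in steps of 2–3 mm.

**Stop:** The upward force rose sharply to about 19 N, well above the spring's 11 N, and the tool did not sink any further. Height and force held steady over the last 0.3 s.

**Checks that did not fully agree:**
- The final tool height was 109.9 mm against 108.6 mm predicted, about the size of the calibration error.
- A sideways force of about 5 N on each horizontal axis remained.
- The tool ended tilted 2.3°, up from 1.1° at the grasp, so the flask may lean by about 1°.

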